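# Restock the stain rack, oldest jars to the front

### The arm

A 6-joint arm with a two-finger parallel gripper is mounted at the origin on the work surface; the furniture and walls round the work are solid. World frame = base frame: x ahead of the robot, y to its left, z up, the work surface at z = 0. Lengths are in mm, angles in degrees, forces in N, time in s.
With the tool pointing down it reaches from about 300 to 850 mm from the base axis. Payload 4.2 kg.
Tool frame: the origin (TCP) lies midway between the tips of the shut fingers; the grasp point (between the pads) lies 19 mm behind it; z points along the fingers, y is the line along which they close (so a half turn about z gives the same grasp; the last joint's range is limited). The gripper opens to 91 mm and grips with 3 to 60 N. Pads are 32 mm wide; open, the fingers measure 118 mm over their backs; the gripper's body (76 mm by 178 mm) begins 60 mm behind the grasp point.
Start: joints at [71.677, 18.312, 89.639, -0, 72.044, -1.146], TCP at [169.816, 549.368, 213.976] pointing down, gripper open.
Joint ranges: [-177.97, 177.97], [-48.28, 115.42], [12.27, 149.76], [-77.06, 257.06], [2.81, 150.46], [-146.56, 146.56]. Speed limits (degrees/s): [147.25, 147.25, 180, 180, 180, 180].

### API

Orientations are given as [roll, pitch, yaw] about the fixed x, y, z axes, in that order (R = Rz(yaw) Ry(pitch) Rx(roll)).
In Python, from workcell import env gives the robot as it stands.
- The arm moves only by the shell command python3 -m jog 'ROWS' [FORCE]. ROWS is a JSON object of lists of equal length, an entry for each row: "jaw": the finger opening in mm, from 0 to 91.2; "slide": the shift along the tool's x, y, z in units of 30 mm (1.0 is 30 mm), a list of three; "spin": the turn about the tool's z in units of 8 degrees (1.0 is 8 degrees). In form: {"jaw": [jaw, ...], "slide": [[dx, dy, dz], ...], "spin": [spin, ...]}. A call has 1 to 10 rows; each row shifts and turns the commanded pose from where the row before left it, along the tool's axes as they then stand; what a row does not reach is not made up. A row lasts 1/10 s, in which the tool goes at most 50 mm and 8.59 degrees, less where a joint would pass 70% of its speed; a pose out of reach is approached as far as the arm can. A call is refused whole if a number of a shift passes 1 or a number of a turn 1, either way. A call with a gripper value outside its range is refused whole. The fingers move at their own pace and stop on an object; FORCE is the grip in N (left out, the last holds). Time passes only in rows, so rows that do not move let the fingers close. It gives the time, the measured TCP pose, the force, the opening and the grip force at its end, in the units of the state.
- env.state(): the state, without advancing time (a new reading comes with each control period).
- env.grab_frame(name): name is "scene" or "top" or "wrist"; returns the picture (384x512x3 uint8, red, green, blue); there is no depth.
- env.camera_model(name): a dict with "fx", "fy", "cx", "cy" (pixels), "camera_from_world" (4x4, takes a point from world to camera coordinates). Camera axes: x right, y up, looking along -z (the intrinsics and any distortion apply to the point x, -y, -z); pixel columns grow to the right and rows downward; lengths in mm; the calibration is good to about 2 mm. A picture is of the moment at which its call begins: read the wrist's pose just before it. camera_model takes no time and is no camera call; for the wrist camera it gives the pose at the moment of the call.
- env.job_done(): hands the job in; it is judged then, once.
The state is a dict: "time_s": time; "qpos": joint angles; "qvel": joint speeds; "effort": joint torques, N m; "ee_pos": TCP position; "ee_rot": TCP orientation; "force": force on the tool from outside, world axes, zero at the start; "torque": the same for the moment, N m; "gripper_width": finger opening in mm; "gripper_force": force on a finger pad.
Only numpy, scipy, OpenCV 4.12 (cv2) and the standard library are available. Lean on these libraries where they do the work, as an engineer would, in place of code of your own. Each camera call takes 0.05 s, during which the arm holds its last target. There are 200 camera calls.

### The job

Restock the glaze-stain rack so that the older stock is used first: in each lane behind a test tile belong the jars of that tile's colour. Bring the opened red and green jars (masking tape over the lid) forward from the back of their lanes to stand on the front cork seats, and stand the new red and the new green jar on the back seat behind them; the blue lane has run out, so the new blue jar goes on its front seat. Keep all jars upright, let go of them, and leave the wooden former where it stands.

Things in the scene. Friction and masses are not known exactly. Their poses are not given: they have to be found in the camera images.
- rack: Fixed beech rack, 244 x 302 mm, three lanes along its x, centres at y = -96, 0, +96 mm. Origin: centre of underside; x from its front (tile ledge, 24 mm high) to its back. Lane: floor 12 mm above bench, 82 mm wide, x = -44 to 108 mm, between 14 mm strips and a back rail 28 mm high (cleats at the tiles 29). Two flush round cork seats (60 mm) in each lane: front x = -10, back x = 74 mm.
- tile_red: Fired test tile, 70 x 45 x 8 mm, far half glazed dark red, fixed on the rack's front ledge, marking the lane behind it as that for red jars (which lane varies). Origin: centre of its underside, 24 mm above the bench; x points back along the lane, y left, z up. In this frame the lane floor is at z = -12 mm, the front seat's centre at x = 73, the back seat's at x = 157 mm, both y = 0.
- tile_green: Fired test tile, 70 x 45 x 8 mm, far half glazed green, fixed on the rack's front ledge, marking the lane behind it as that for green jars (which lane varies). Origin: centre of its underside, 24 mm above the bench; x points back along the lane, y left, z up. In this frame the lane floor is at z = -12 mm, the front seat's centre at x = 73, the back seat's at x = 157 mm, both y = 0.
- tile_blue: Fired test tile, 70 x 45 x 8 mm, far half glazed very dark blue, fixed on the rack's front ledge, marking the lane behind it as that for blue jars (which lane varies). Origin: centre of its underside, 24 mm above the bench; x points back along the lane, y left, z up. In this frame the lane floor is at z = -12 mm, the front seat's centre at x = 73, the back seat's at x = 157 mm, both y = 0.
- red_opened: Opened glaze-stain jar with a dark red body and a white lid with a dark red spot, 54 mm across, 66 mm tall overall; origin at the centre of its underside, z up. A 10 mm strip of yellow masking tape crosses its lid. At the start it stands on or near the back cork seat of the lane behind the dark red tile.
- green_opened: Opened glaze-stain jar with a green body and a white lid with a green spot, 54 mm across, 60 mm tall overall; origin at the centre of its underside, z up. A 10 mm strip of yellow masking tape crosses its lid. At the start it stands on or near the back cork seat of the lane behind the green tile.
- red_new: New, unopened glaze-stain jar with a dark red body and a white lid with a dark red spot, 54 mm across, 66 mm tall overall; origin at the centre of its underside, z up. No tape on its lid. At the start it stands on the bench outside the rack; grip it on the sides from above.
- green_new: New, unopened glaze-stain jar with a green body and a white lid with a green spot, 54 mm across, 60 mm tall overall; origin at the centre of its underside, z up. No tape on its lid. At the start it stands on the bench outside the rack; grip it on the sides from above.
- blue_new: New, unopened glaze-stain jar with a blue body and a white lid with a blue spot, 48 mm across, 55 mm tall overall; origin at the centre of its underside, z up. No tape on its lid. At the start it stands on the bench outside the rack; grip it on the sides from above.
- former: Bystander: a bare turned wooden former (plain wood cylinder), 40 mm across and 62 mm tall, standing on the bench among the new jars; origin at the centre of its underside. Not a jar; it stays where it is. Among the same four standing places, two left and two right, stands the fixed blue bench vice (x about 0.36 to 0.64, y 0.13 to 0.28, 0.15 m tall): carry jars over it.
There are look-alikes about, which are no part of the job. What is shaped like the blue_new but purple is not meant.

How it is judged (in metres and radians):
At the end, for the whole second after the job is handed in: Opened red and green jars on the front seats, new red and green on the back seats of the lanes behind their tiles, new blue on the front seat behind the dark blue tile: each within 15 mm along and across the lane, upright, at rest, released. The former within 25 mm of where it stood (x of red_opened in the frame of tile_red between 0.058 and 0.088 m and y of red_opened in the frame of tile_red between -0.015 and 0.015 m and z of each of red_opened, red_new in the frame of tile_red below -0.008 m and angle between each of red_opened, red_new, green_opened, green_new, blue_new's own z axis and vertical below 0.1 rad and linear speed of each of red_opened, red_new, green_opened, green_new, blue_new below 0.02 m/s and contact force between each of red_opened, red_new, green_opened, green_new, blue_new and the fingers below 0.1 N and x of red_new in the frame of tile_red between 0.142 and 0.172 m and y of red_new in the frame of tile_red between -0.015 and 0.015 m and x of green_opened in the frame of tile_green between 0.058 and 0.088 m and y of green_opened in the frame of tile_green between -0.015 and 0.015 m and z of each of green_opened, green_new in the frame of tile_green below -0.008 m and x of green_new in the frame of tile_green between 0.142 and 0.172 m and y of green_new in the frame of tile_green between -0.015 and 0.015 m and x of blue_new in the frame of tile_blue between 0.058 and 0.088 m and y of blue_new in the frame of tile_blue between -0.015 and 0.015 m and z of blue_new in the frame of tile_blue below -0.008 m and distance of former from where it was at the start of the episode below 0.025 m); the robot touches nothing.
It fails at once if a jar is tipped over (more than about 35 degrees) (angle between any of red_opened, red_new, green_opened, green_new, blue_new's own z axis and vertical above 0.6 rad).
It fails at once if the wooden former is pushed more than 25 mm away or knocked over (distance of former from where it was at the start of the episode above 0.025 m or angle between former's own z axis and vertical above 0.4 rad).
It also fails if it takes over 102 s, if anything falls off the work surface, if the arm or the gripper's body presses on something with over 40 N, if the wrist force passes 120 N, or if a joint passes its speed limit or range.

## Working session

There is one attempt and no reset: what is moved stays moved. The work goes in short steps, Python scripts to look and compute and a shell command to move; the robot and the scene stay as the last step left them, time stands still between calls to the robot, and variables do not carry over. Pictures are saved under pics/ and viewed, at most 14 in all, crops included, and the job is handed in when it is done.

```bash
mkdir -p pics; ls
python3 - <<'E'
from workcell import env
import cv2,numpy as np
s=env.state();print(s['time_s'],s['ee_pos'],s['ee_rot'],s['gripper_width'])
for n in("top","scene"):
    im=env.grab_frame(n);cv2.imwrite(f'pics/{n}0.png',im[:,:,::-1])
    m=env.camera_model(n);print(n,{k:np.round(v,3).tolist() for k,v in m.items() if not isinstance(v,str)})
E
```

```text
pics
0.0 [169.65097403 548.88070045 213.11461779] [-1.79898431e+02 -1.81167154e-03  1.62822923e+02] 91.06629824416234
top {'fx': 471.052, 'fy': 471.052, 'cx': 256.212, 'cy': 188.331, 'camera_from_world': [[-0.007, -1.0, -0.002, 21.099], [0.984, -0.007, 0.179, -480.269], [-0.179, -0.001, 0.984, -1153.155], [0.0, 0.0, 0.0, 1.0]]}
scene {'fx': 439.933, 'fy': 439.933, 'cx': 252.663, 'cy': 194.721, 'camera_from_world': [[0.732, -0.681, 0.01, -345.251], [0.46, 0.505, 0.73, -259.872], [-0.502, -0.53, 0.683, -995.947], [0.0, 0.0, 0.0, 1.0]]}
```

Run:
```python
import cv2
im=cv2.imread('pics/top0.png');cv2.imwrite('pics/top0b.png',cv2.resize(im,(800,600),interpolation=cv2.INTER_CUBIC))
```

```text
(no output)
```

View pics/top0b.png

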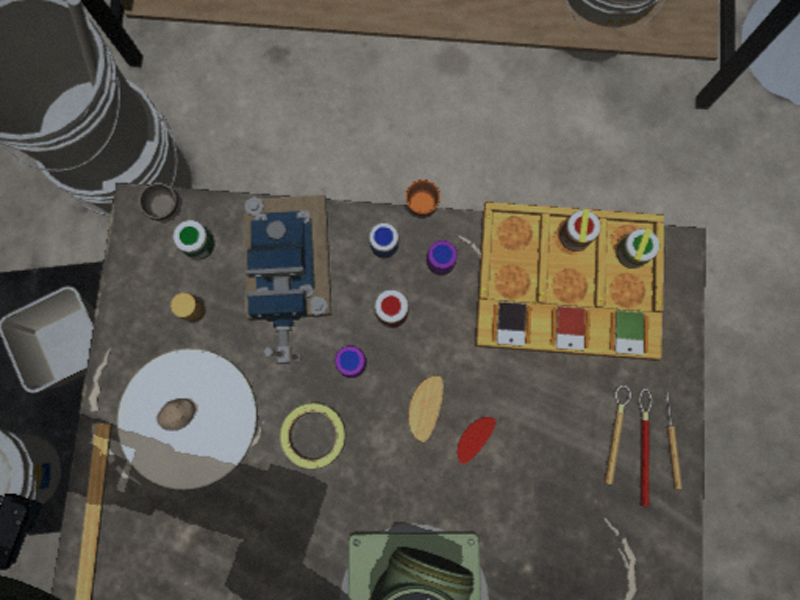

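View pics/scene0.png

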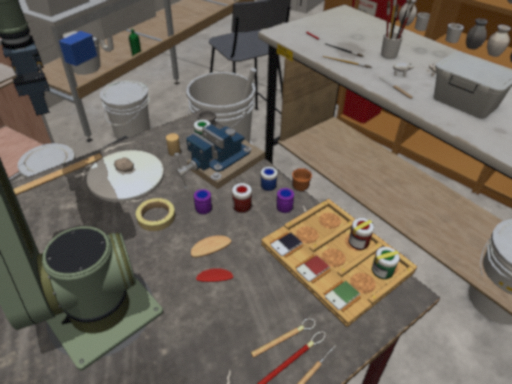

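The top view (800x600) shows the lanes from left to right as blue, red and green. The opened jars are at (583,227) red and (641,245) green. The new jars are at (391,306) red, (189,237) green and (383,238) blue, and the former is at (184,306). The purple-bodied jars are decoys. Next I'll turn these pixels into positions.

```bash
cat > h.py <<'E'
import numpy as np,cv2
from workcell import env
def bp(m,u,v,z):
    T=np.array(m['camera_from_world']);d=np.array([(u-m['cx'])/m['fx'],-(v-m['cy'])/m['fy'],-1.])
    R=T[:3,:3];c=-R.T@T[:3,3];w=R.T@d
    return c+w*(z-c[2])/w[2]
E
python3 - <<'E'
from h import *
m=env.camera_model('top');print({k for k in m})
P=lambda u,v,z:bp(m,(u+.5)/1.5625-.5,(v+.5)/1.5625-.5,z)[:2]
im=cv2.cvtColor(cv2.imread('pics/top0.png'),cv2.COLOR_BGR2HSV)
for n,u,v,z in [('ro',583,227,66),('go',641,245,60),('rn',391,306,66),('gn',189,237,60),('bn',383,238,55),('fo',184,306,62)]:
    z2=z+12 if n in('ro','go') else z
    print(n,P(u,v,z2).round(1))
# rack fit: model pts (rack frame) with z
M=[];W=[]
for (u,v),(x,y,z) in {(516,232):(74,96,12),(512,281):(-10,96,12),(570,285):(-10,0,12),(628,289):(-10,-96,12),(512,318):(-83+0,96,32),(571,327):(-83,0,32),(630,332):(-83,-96,32),(485,203):(122,151,28),(664,213):(122,-151,28),(661,357):(-122,-151,24),(477,345):(-122,151,24)}.items():
    M.append((x,y));W.append(P(u,v,z))
M=np.array(M,float);W=np.array(W)
a=M-M.mean(0);b=W-W.mean(0);th=np.arctan2((a[:,0]*b[:,1]-a[:,1]*b[:,0]).sum(),(a*b).sum())
R=np.array([[np.cos(th),-np.sin(th)],[np.sin(th),np.cos(th)]]);t=W.mean(0)-R@M.mean(0)
print('rack',t,np.degrees(th));print((W-(M@R.T+t)).round(1).tolist())
for n,y in(('blue',96),('red',0),('green',-96)):
    for s in(-10,74):print(n,s,(R@[s,y]+t).round(1))
E
```

```text
{'camera_from_world', 'fx', 'cy', 'fy', 'cx'}
ro [ 582.  -275.7]
go [ 553.1 -368.7]
rn [457.9  33. ]
gn [575.1 361.1]
bn [572.3  45.6]
fo [461.  363.5]
rack [ 510.07454096 -266.21118119] -4.684683358963293
[[0.7, -2.1], [-0.2, 0.7], [0.1, -0.3], [0.4, -1.1], [7.0, -0.1], [-0.6, 0.2], [-1.7, 0.4], [-5.2, 0.0], [-0.3, 1.1], [1.4, 1.8], [-1.5, -0.7]]
blue -10 [ 507.9 -169.7]
blue 74 [ 591.7 -176.6]
red -10 [ 500.1 -265.4]
red 74 [ 583.8 -272.3]
green -10 [ 492.3 -361.1]
green 74 [ 576.  -367.9]
```

```bash
cat > d.py <<'E'
import sys;from h import *
# d.py x y z yaw [x y z yaw ...]: spin first (units), then slide (units, tool axes after the spin)
s=env.state();p=np.array(s['ee_pos']);r=np.array(s['ee_rot'])
print('t',round(s['time_s'],2),p.round(1),r.round(2),'w',round(s['gripper_width'],1),'gf',round(float(np.max(s['gripper_force'])),1))
a=[float(v) for v in sys.argv[1:]];y0=r[2]
for i in range(0,len(a),4):
    q=np.array(a[i:i+3]);y=np.radians(a[i+3]);d=q-p
    dy=(a[i+3]-y0+180)%360-180
    print('spin',round(-dy/8,2),'slide',np.round(np.array([d[0]*np.cos(y)+d[1]*np.sin(y),d[0]*np.sin(y)-d[1]*np.cos(y),-d[2]])/30,2))
    p=q;y0=a[i+3]
E
python3 d.py 582 -275.7 130 175.3 582 -275.7 40 175.3
```

```text
t 0.1 [169.7 548.9 213.2] [-179.91   -0.    162.82] w 91.2 gf 0.0
spin -1.56 slide [-15.95 -26.27   2.77]
spin -0.0 slide [0. 0. 3.]
```

```bash
python3 -m jog '{"jaw":[91,91,91,91,91,91,91,91,91,91],"slide":[[0,0,0],[0,0,0],[-0.6,-1,0],[-0.6,-1,0],[-0.6,-1,0],[-0.6,-1,0],[-0.6,-1,0],[-0.6,-1,0],[-0.6,-1,0],[-0.6,-1,0]],"spin":[-0.78,-0.78,0,0,0,0,0,0,0,0]}' 20
python3 -m jog '{"jaw":[91,91,91,91,91,91,91,91,91,91],"slide":[[-0.6,-1,0],[-0.6,-1,0],[-0.6,-1,0],[-0.6,-1,0],[-0.6,-1,0],[-0.6,-1,0],[-0.6,-1,0],[-0.6,-1,0],[-0.6,-1,0],[-0.6,-1,0]],"spin":[0,0,0,0,0,0,0,0,0,0]}'
python3 d.py 582 -275.7 130 175.3 582 -275.7 40 175.3
```

```text
time_s: 1.1
ee_pos: [293.8, 296.9, 213.7]
ee_rot: [-180.0, -0.0, 175.3]
force: [0.4, 0.5, 0.5]
gripper_width: 91.2
gripper_force: 0.0
time_s: 2.1
ee_pos: [448.7, -16.8, 213.7]
ee_rot: [180.0, -0.0, 175.3]
force: [-0.0, 1.0, -0.6]
gripper_width: 90.9
gripper_force: 0.0
t 2.1 [448.7 -16.8 213.7] [ 1.7999e+02 -3.0000e-02  1.7528e+02] w 90.9 gf 0.0
spin -0.0 slide [-5.14 -8.24  2.79]
spin -0.0 slide [0. 0. 3.]
```

```bash
python3 -m jog '{"jaw":[91,91,91,91,91,80,80,80,80,80],"slide":[[-0.6,-1,0.3],[-0.6,-1,0.3],[-0.6,-1,0.3],[-0.6,-1,0.3],[-0.6,-1,0.3],[-0.6,-1,0.3],[-0.6,-1,0.3],[-0.6,-1,0.3],[-0.34,-0.24,0.3],[0,0,0]],"spin":[0,0,0,0,0,0,0,0,0,0]}'
python3 - <<'E'
from h import *
m=env.camera_model('wrist');im=env.grab_frame('wrist');cv2.imwrite('pics/w1.png',im[:,:,::-1])
T=np.array(m['camera_from_world'])
def pr(p):
    c=T[:3,:3]@p+T[:3,3];return np.round([m['cx']+m['fx']*c[0]/-c[2],m['cy']-m['fy']*c[1]/-c[2]],0)
print(pr(np.array([582,-275.7,78])),pr(np.array([500.1,-265.4,12])),pr(np.array([553,-368.7,72])))
E
python3 d.py 582 -275.7 40 175.3
```

```text
time_s: 3.1
ee_pos: [581.7, -274.7, 130.6]
ee_rot: [179.9, -0.2, 175.2]
force: [-0.6, -0.1, -0.5]
gripper_width: 79.6
gripper_force: 0.0
[257. 207.] [261. 100.] [139. 180.]
t 3.15 [ 581.3 -273.6  131.5] [ 1.7989e+02 -1.7000e-01  1.7528e+02] w 79.8 gf 0.0
spin -0.0 slide [-0.03 -0.07  3.05]
```

View pics/w1.png

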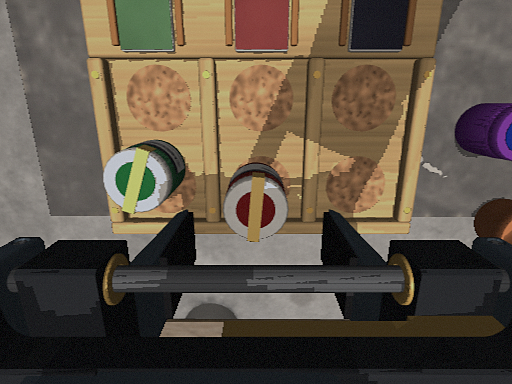

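The lid is at (256,208) against a predicted (257,207), and the front seat and the green jar also match to about 3 px. I'll descend and grasp.

```bash
python3 -m jog '{"jaw":[80,80,80,80,50,50,50,50,50],"slide":[[-0.03,-0.07,1],[0,0,1],[0,0,0.7],[0,0,0.35],[0,0,0],[0,0,0],[0,0,0],[0,0,0],[0,0,0]],"spin":[0,0,0,0,0,0,0,0,0]}' 20
python3 d.py 582 -275.7 62 175.3 500.1 -265.4 62 175.3 500.1 -265.4 41 175.3
```

```text
time_s: 4.05
ee_pos: [583.5, -276.8, 43.0]
ee_rot: [-180.0, 0.1, 175.3]
force: [-0.2, 1.6, 5.6]
gripper_width: 54.0
gripper_force: 20.0
t 4.05 [ 583.5 -276.8   43. ] [-1.7996e+02  1.4000e-01  1.7530e+02] w 54.0 gf 20.0
spin 0.0 slide [ 0.05  0.03 -0.63]
spin -0.0 slide [ 2.75  0.12 -0.  ]
spin -0.0 slide [0.  0.  0.7]
```

```bash
python3 -m jog '{"jaw":[50,50,50,50,50,50,50,50,50],"slide":[[0,0,-0.4],[0,0,-0.4],[0.4,0.03,0],[0.7,0.03,0],[0.7,0.03,0],[0.7,0.03,0],[0.3,0,0],[0,0,0],[0,0,0]],"spin":[0,0,0,0,0,0,0,0,0]}' 30
python3 d.py 500.1 -265.4 41 175.3
```

```text
time_s: 4.95
ee_pos: [500.0, -266.4, 65.7]
ee_rot: [-180.0, 0.1, 175.3]
force: [0.5, -0.2, -0.9]
gripper_width: 53.2
gripper_force: 30.0
t 4.95 [ 500.  -266.4   65.7] [-1.7997e+02  9.0000e-02  1.7529e+02] w 53.2 gf 30.0
spin -0.0 slide [-0.    0.03  0.82]
```

```bash
python3 -m jog '{"jaw":[50,50,50,50,80,80,80,80],"slide":[[0,0,0.3],[0,0,0.3],[0,0,0.17],[0,0,0],[0,0,0],[0,0,0],[0,0,0],[0,0,-0.7]],"spin":[0,0,0,0,0,0,0,0]}'
python3 -m jog '{"jaw":[80,80,80,80,80,80,80,80],"slide":[[0,0,-0.8],[0,0,-0.8],[0,0,-0.8],[-0.5,-0.8,0],[-0.5,-0.9,0],[-0.5,-0.9,0],[-0.5,-0.8,0],[0,0,0]],"spin":[0,0,0,0,0,0,0,0]}'
python3 d.py 552.5 -369 40 175.3
python3 - <<'E'
from h import *
im=env.grab_frame('wrist');cv2.imwrite('pics/w2.png',im[:,:,::-1])
E
```

```text
time_s: 5.75
ee_pos: [497.4, -264.9, 60.7]
ee_rot: [179.8, -0.3, 175.3]
force: [0.0, 1.4, 0.7]
gripper_width: 79.5
gripper_force: 0.0
time_s: 6.55
ee_pos: [552.0, -375.7, 134.3]
ee_rot: [-179.9, 0.1, 175.2]
force: [-0.8, 0.3, -0.3]
gripper_width: 80.2
gripper_force: 0.0
t 6.55 [ 552.  -375.7  134.3] [-1.7992e+02  7.0000e-02  1.7520e+02] w 80.2 gf 0.0
spin -0.01 slide [0.   0.22 3.14]
```

View pics/w2.png

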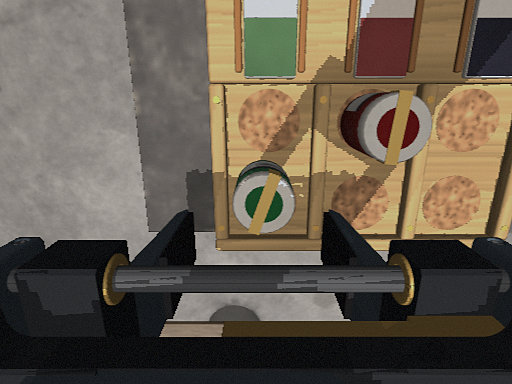

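Red opened now stands on its front seat. The green opened jar, lid at (265,203), lies between the fingers. I'll grasp it and bring it forward.

```bash
python3 -m jog '{"jaw":[80,80,80,80,50,50,50,50,50],"slide":[[0,0.22,1],[0,0,1],[0,0,0.8],[0,0,0.34],[0,0,0],[0,0,0],[0,0,0],[0,0,0],[0,0,0]],"spin":[0,0,0,0,0,0,0,0,0]}' 30
python3 d.py 552.5 -369 62 175.3 492.3 -361.1 62 175.3
```

```text
time_s: 7.5
ee_pos: [552.1, -366.7, 42.7]
ee_rot: [-179.9, 0.2, 175.3]
force: [0.1, 0.4, 4.5]
gripper_width: 53.3
gripper_force: 30.0
t 7.5 [ 552.1 -366.7   42.7] [-1.7992e+02  1.5000e-01  1.7530e+02] w 53.3 gf 30.0
spin 0.0 slide [-0.02 -0.08 -0.64]
spin -0.0 slide [ 2.02  0.1  -0.  ]
```

```bash
python3 -m jog '{"jaw":[50,50,50,50,50,50,50],"slide":[[0,0,-0.4],[0,0,-0.4],[0.4,0.0,0],[0.6,0.0,0],[0.6,0.03,0],[0.4,0,0],[0,0,0]],"spin":[0,0,0,0,0,0,0]}'
python3 d.py 492.3 -361.1 42 175.3
python3 -m jog '{"jaw":[50,50,50,50,80,80,80,80,80,80],"slide":[[0,0,0.3],[0,0,0.3],[0,0,0.17],[0,0,0],[0,0,0],[0,0,0],[0,0,0],[0,0,-0.7],[0,0,-1],[0,0,-1]],"spin":[0,0,0,0,0,0,0,0,0,0]}'
python3 d.py 458 33 140 90 458 33 30 90
```

```text
time_s: 8.2
ee_pos: [489.4, -359.8, 65.2]
ee_rot: [179.9, -0.1, 175.2]
force: [0.6, -0.1, -0.8]
gripper_width: 53.5
gripper_force: 30.0
t 8.2 [ 489.4 -359.8   65.2] [ 1.7995e+02 -8.0000e-02  1.7524e+02] w 53.5 gf 30.0
spin -0.01 slide [-0.1  -0.03  0.77]
time_s: 9.2
ee_pos: [491.4, -360.0, 123.1]
ee_rot: [179.9, -0.1, 175.3]
force: [-0.1, 0.7, -0.6]
gripper_width: 80.1
gripper_force: 0.0
t 9.2 [ 491.4 -360.   123.1] [ 1.7994e+02 -8.0000e-02  1.7531e+02] w 80.1 gf 0.0
spin 10.66 slide [13.1  -1.11 -0.56]
spin -0.0 slide [0.   0.   3.67]
```

```bash
python3 -m jog '{"jaw":[80,80,80,80,80,80,80,80,80,80],"slide":[[0,0,-0.6],[0,0,0],[0,0,0],[0,0,0],[0,0,0],[0,0,0],[0,0,0],[0,0,0],[0,0,0],[0,0,0]],"spin":[1,1,1,1,1,1,1,1,1,1]}'
python3 -m jog '{"jaw":[91,91,91,91,91,91,91,91,91,91],"slide":[[0.1,-0.1,0],[1,-0.1,0],[1,-0.1,0],[1,-0.1,0],[1,-0.1,0],[1,-0.1,0],[1,-0.1,0],[1,-0.1,0],[1,-0.1,0],[1,-0.1,0]],"spin":[0.66,0,0,0,0,0,0,0,0,0]}'
python3 -m jog '{"jaw":[85,85,85,85,85],"slide":[[1,-0.1,0],[1,0,0],[1,0,0],[1,0,0],[0,0,0]],"spin":[0,0,0,0,0]}'
python3 d.py 458 33 30 90
python3 - <<'E'
from h import *
m=env.camera_model('wrist');im=env.grab_frame('wrist');cv2.imwrite('pics/w3.png',im[:,:,::-1])
T=np.array(m['camera_from_world'])
c=T[:3,:3]@np.array([457.9,33,66])+T[:3,3];print(m['cx']+m['fx']*c[0]/-c[2],m['cy']-m['fy']*c[1]/-c[2])
E
```

```text
time_s: 10.2
ee_pos: [491.6, -360.2, 140.6]
ee_rot: [-180.0, -0.0, 95.0]
force: [-0.3, 0.1, -0.5]
gripper_width: 79.9
gripper_force: 0.0
time_s: 11.2
ee_pos: [461.0, -86.3, 140.9]
ee_rot: [180.0, -0.0, 90.0]
force: [-0.3, 0.1, 0.1]
gripper_width: 90.5
gripper_force: 0.0
time_s: 11.7
ee_pos: [458.1, 35.1, 140.9]
ee_rot: [180.0, -0.1, 90.2]
force: [-0.1, -1.0, 0.3]
gripper_width: 85.0
gripper_force: 0.0
t 11.7 [458.1  35.1 140.9] [ 1.7999e+02 -6.0000e-02  9.0240e+01] w 85.0 gf 0.0
spin 0.03 slide [-0.07 -0.    3.7 ]
257.42316052503315 199.98617198858273
```

View pics/w3.png

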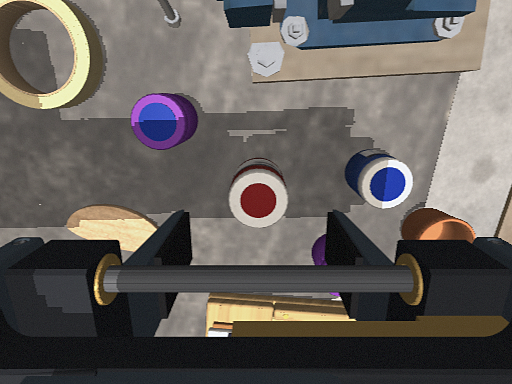

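Red new's lid is at (258,200), as predicted. I'll grasp it.

```bash
python3 -m jog '{"jaw":[85,85,85,85,85,50,50,50,50,50],"slide":[[-0.07,0,1],[0,0,1],[0,0,1],[0,0,0.5],[0,0,0.2],[0,0,0],[0,0,0],[0,0,0],[0,0,0],[0,0,0]],"spin":[0,0,0,0,0,0,0,0,0,0]}' 30
python3 -m jog '{"jaw":[50,50,50,50,50,50,50,50,50,50],"slide":[[0,0,-0.4],[0,0,-0.8],[0,0,-0.8],[0,0,-0.8],[0,0,-0.8],[0,0,0],[0,0,0],[0,0,0],[0,0,0],[0,0,0]],"spin":[0,0,0,0,0,-0.8,-1,-1,-1,-1]}'
python3 -m jog '{"jaw":[50,50,50,50,50,50,50],"slide":[[0,0,0],[0,0,0],[0,0,0],[0,0,0],[0,0,0],[0,0,0],[0,0,0]],"spin":[-1,-1,-1,-1,-1,-0.86,0]}'
python3 d.py 583.8 -272.3 135 175.3
```

```text
time_s: 12.75
ee_pos: [458.6, 30.4, 30.8]
ee_rot: [179.9, -0.0, 90.0]
force: [-0.4, -1.3, 3.5]
gripper_width: 53.1
gripper_force: 30.0
time_s: 13.75
ee_pos: [457.6, 30.4, 137.9]
ee_rot: [-180.0, -0.0, 128.8]
force: [-1.1, -0.6, -2.2]
gripper_width: 53.7
gripper_force: 30.0
time_s: 14.45
ee_pos: [457.7, 30.4, 137.9]
ee_rot: [-180.0, -0.0, 175.3]
force: [-0.4, 0.5, -1.9]
gripper_width: 53.6
gripper_force: 30.0
t 14.45 [457.7  30.4 137.9] [-1.800e+02 -3.000e-02  1.753e+02] w 53.6 gf 30.0
spin -0.0 slide [-5.02 -9.71  0.1 ]
```

```bash
python3 -m jog '{"jaw":[50,50,50,50,50,50,50,50,50,50],"slide":[[-0.3,-0.5,0],[-0.5,-1,0],[-0.5,-1,0],[-0.5,-1,0],[-0.6,-1,0],[-0.6,-1,0],[-0.6,-1,0],[-0.6,-1,0],[-0.5,-1,0],[-0.3,-0.8,0]],"spin":[0,0,0,0,0,0,0,0,0,0]}'
python3 -m jog '{"jaw":[50,50,50,50],"slide":[[-0.05,-0.4,0],[0,0,0],[0,0,0.5],[0,0,0]],"spin":[0,0,0,0]}'
python3 d.py 584.5 -272.3 42 175.3
```

```text
time_s: 15.45
ee_pos: [585.4, -261.7, 137.5]
ee_rot: [-180.0, 0.0, 175.1]
force: [0.2, 0.6, -2.7]
gripper_width: 53.2
gripper_force: 30.0
time_s: 15.85
ee_pos: [583.4, -270.0, 121.2]
ee_rot: [179.9, -0.3, 175.3]
force: [0.2, 0.1, -2.2]
gripper_width: 53.4
gripper_force: 30.0
t 15.85 [ 583.4 -270.   121.2] [179.85  -0.27 175.28] w 53.4 gf 30.0
spin -0.0 slide [-0.04 -0.07  2.64]
```

```bash
python3 -m jog '{"jaw":[50,50,50,50,50,50,80,80,80,80],"slide":[[-0.04,-0.05,0.7],[0,0,0.8],[0,0,0.6],[0,0,0.3],[0,0,0.2],[0,0,0],[0,0,0],[0,0,0],[0,0,0],[0,0,-0.6]],"spin":[0,0,0,0,0,0,0,0,0,0]}'
python3 -m jog '{"jaw":[80,80,80,80,80,85,85,85,85,85],"slide":[[0,0,-0.9],[0,0,-1],[0,0,-1],[0,0,-1],[0,0,-0.8],[0,0,0],[0,0,0],[0,0,0],[0,0,0],[0,0,0]],"spin":[0,0,0,0,1,1,1,1,1,1]}'
python3 -m jog '{"jaw":[85,85,85,85,85,85],"slide":[[0,0,0],[0,0,0],[0,0,0],[0,0,0],[0,0,0],[0,0,0]],"spin":[1,1,1,1,0.66,0]}'
python3 d.py 575.1 361.1 200 90
```

```text
time_s: 16.85
ee_pos: [585.0, -273.0, 61.6]
ee_rot: [179.9, -0.2, 175.3]
force: [0.4, 0.3, -0.5]
gripper_width: 79.6
gripper_force: 0.0
time_s: 17.85
ee_pos: [586.4, -273.8, 204.7]
ee_rot: [180.0, 0.0, 127.0]
force: [-0.7, 0.4, -0.3]
gripper_width: 85.1
gripper_force: 0.0
time_s: 18.45
ee_pos: [586.4, -273.7, 204.6]
ee_rot: [179.9, 0.0, 90.0]
force: [0.6, -0.4, 0.3]
gripper_width: 85.1
gripper_force: 0.0
t 18.45 [ 586.4 -273.7  204.6] [1.7995e+02 2.0000e-02 9.0030e+01] w 85.1 gf 0.0
spin 0.0 slide [21.16 -0.38  0.15]
```

```bash
python3 -m jog '{"jaw":[85,85,85,85,85,85,85,85,85,85],"slide":[[1,-0.04,0],[1,-0.04,0],[1,-0.04,0],[1,-0.04,0],[1,-0.04,0],[1,-0.04,0],[1,-0.04,0],[1,-0.04,0],[1,-0.04,0],[1,-0.02,0]],"spin":[0,0,0,0,0,0,0,0,0,0]}'
python3 -m jog '{"jaw":[85,85,85,85,85,85,85,85,85,85],"slide":[[1,0,0],[1,0,0],[1,0,0],[1,0,0],[1,0,0],[1,0,0],[1,0,0],[1,0,0],[1,0,0],[1,0,0]],"spin":[0,0,0,0,0,0,0,0,0,0]}'
python3 -m jog '{"jaw":[85,85,85,85,85],"slide":[[0.9,0,0],[0.25,0,0.5],[0,0,1],[0,0,0.6],[0,0,0]],"spin":[0,0,0,0,0]}'
python3 d.py 575.1 361.1 30 90
python3 - <<'E'
from h import *
m=env.camera_model('wrist');im=env.grab_frame('wrist');cv2.imwrite('pics/w4.png',im[:,:,::-1])
T=np.array(m['camera_from_world'])
c=T[:3,:3]@np.array([575.1,361,60])+T[:3,3];print(m['cx']+m['fx']*c[0]/-c[2],m['cy']-m['fy']*c[1]/-c[2])
E
```

```text
time_s: 19.45
ee_pos: [574.7, 27.5, 204.5]
ee_rot: [180.0, -0.0, 90.2]
force: [0.2, 0.4, -0.3]
gripper_width: 84.8
gripper_force: 0.0
time_s: 20.45
ee_pos: [574.6, 327.6, 204.5]
ee_rot: [180.0, -0.0, 90.2]
force: [-0.1, 0.8, -0.3]
gripper_width: 85.1
gripper_force: 0.0
time_s: 20.95
ee_pos: [572.6, 358.8, 137.0]
ee_rot: [-179.6, 0.3, 90.1]
force: [0.0, 0.7, -0.2]
gripper_width: 85.2
gripper_force: 0.0
t 20.95 [572.6 358.8 137. ] [-179.62    0.26   90.08] w 85.2 gf 0.0
spin 0.01 slide [0.08 0.08 3.57]
261.03868628578647 194.08760998537585
```

View pics/w4.png

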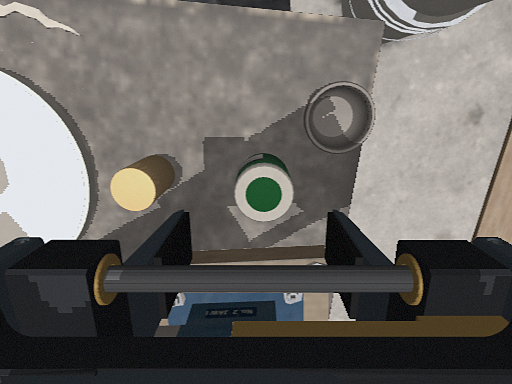

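Green new's lid is at (264,195), close to the prediction. The former at (135,188) and the cup at (340,117) are clear of the fingers. I'll grasp it and lift it high over the vice.

```bash
python3 -m jog '{"jaw":[85,85,85,85,85,50,50,50,50,50],"slide":[[0.08,0.1,1],[0,0,1],[0,0,0.9],[0,0,0.5],[0,0,0.17],[0,0,0],[0,0,0],[0,0,0],[0,0,0],[0,0,0]],"spin":[0,0,0,0,0,0,0,0,0,0]}' 30
python3 -m jog '{"jaw":[50,50,50,50,50,50,50,50,50,50],"slide":[[0,0,-0.4],[0,0,-0.8],[0,0,-0.9],[0,0,-0.9],[0,0,-0.9],[0,0,-0.9],[0,0,-0.8],[0,0,-0.7],[0,0,-0.3],[0,0,0]],"spin":[0,0,0,0,0,0,0,0,0,0]}'
python3 d.py 576 -368 225 90
```

```text
time_s: 22.0
ee_pos: [577.9, 363.6, 35.1]
ee_rot: [179.9, -0.1, 90.0]
force: [-0.5, -1.0, 3.8]
gripper_width: 53.1
gripper_force: 30.0
time_s: 23.0
ee_pos: [578.1, 363.5, 233.6]
ee_rot: [179.9, -0.1, 90.0]
force: [0.4, 0.8, -1.5]
gripper_width: 53.3
gripper_force: 30.0
t 23.0 [578.1 363.5 233.6] [ 1.7985e+02 -9.0000e-02  9.0020e+01] w 53.3 gf 30.0
spin 0.0 slide [-24.38  -0.07   0.29]
```

```bash
python3 -m jog '{"jaw":[50,50,50,50,50,50,50,50,50,50],"slide":[[-0.5,0,0],[-1,0,0],[-1,0,0],[-1,0,0],[-1,0,0],[-1,0,0],[-1,0,0],[-1,0,0],[-1,0,0],[-1,0,0]],"spin":[0,0,0,0,0,0,0,0,0,0]}'
python3 -m jog '{"jaw":[50,50,50,50,50,50,50,50,50,50],"slide":[[-1,0,0],[-1,0,0],[-1,0,0],[-1,0,0],[-1,0,0],[-1,0,0],[-1,0,0],[-1,0,0],[-1,0,0],[-1,0,0]],"spin":[0,0,0,0,0,0,0,0,0,0]}'
python3 -m jog '{"jaw":[50,50,50,50,50,50,50,50,50,50],"slide":[[-1,0,0],[-1,0,0],[-1,0,0],[-1,0,0],[-0.5,0,0.5],[-0.2,0,0.5],[0,0,0.5],[0,0,0.5],[0,0,0.5],[0,0,0]],"spin":[0,0,0,0,-1,-1,-1,-1,-1,-1]}'
python3 -m jog '{"jaw":[50,50,50,50,50,50],"slide":[[0,0,0],[0,0,0],[0,0,0],[0,0,0],[0,0,0],[0,0,0]],"spin":[-1,-1,-1,-1,-0.66,0]}'
python3 d.py 576 -368 140 175.3 576 -368 47 175.3
```

```text
time_s: 24.0
ee_pos: [576.2, 75.9, 230.2]
ee_rot: [-179.8, 0.1, 90.0]
force: [0.5, -0.3, -1.0]
gripper_width: 53.3
gripper_force: 30.0
time_s: 25.0
ee_pos: [576.0, -223.4, 230.1]
ee_rot: [-179.8, -0.1, 90.0]
force: [-0.1, 0.8, -1.4]
gripper_width: 53.0
gripper_force: 30.0
time_s: 26.0
ee_pos: [575.4, -362.0, 152.2]
ee_rot: [-179.9, -0.5, 138.3]
force: [-0.9, -0.7, -2.8]
gripper_width: 53.2
gripper_force: 30.0
time_s: 26.6
ee_pos: [577.0, -362.7, 155.2]
ee_rot: [179.9, -0.2, 175.3]
force: [-0.3, -0.4, -1.7]
gripper_width: 53.2
gripper_force: 30.0
t 26.6 [ 577.  -362.7  155.2] [179.92  -0.2  175.26] w 53.2 gf 30.0
spin -0.0 slide [ 0.02 -0.18  0.51]
spin -0.0 slide [0.  0.  3.1]
```

```bash
python3 -m jog '{"jaw":[50,50,50,50,50,50,50],"slide":[[0,-0.18,0.5],[0,0,0.8],[0,0,0.8],[0,0,0.7],[0,0,0.5],[0,0,0.27],[0,0,0]],"spin":[0,0,0,0,0,0,0]}'
python3 -m jog '{"jaw":[80,80,80,80,80,80,80,80],"slide":[[0,0,0],[0,0,0],[0,0,0],[0,0,-0.6],[0,0,-0.9],[0,0,-1],[0,0,-0.8],[0,0,0]],"spin":[0,0,0,0,0,0,0,0]}'
python3 d.py 572.3 45.6 140 90
```

```text
time_s: 27.3
ee_pos: [577.9, -368.0, 48.8]
ee_rot: [180.0, -0.1, 175.3]
force: [0.5, 0.1, -2.5]
gripper_width: 53.1
gripper_force: 30.0
time_s: 28.1
ee_pos: [580.6, -369.5, 154.0]
ee_rot: [-179.7, 0.5, 175.3]
force: [0.1, -0.6, 0.2]
gripper_width: 80.1
gripper_force: 0.0
t 28.1 [ 580.6 -369.5  154. ] [-179.74    0.49  175.31] w 80.1 gf 0.0
spin 10.66 slide [13.84 -0.28  0.47]
```

```bash
python3 -m jog '{"jaw":[80,80,80,80,80,80,80,80,80,80],"slide":[[0,0,0],[0,0,0],[0,0,0],[0,0,0],[0,0,0],[0,0,0],[0,0,0],[0,0,0],[0,0,0],[0,0,0]],"spin":[1,1,1,1,1,1,1,1,1,1]}'
python3 -m jog '{"jaw":[80,80,80,80,80,80,80,80,80,80],"slide":[[0.2,0,0],[1,0,0],[1,0,0],[1,0,0],[1,0,0],[1,0,0],[1,0,0],[1,0,0],[1,-0.1,0],[1,-0.1,0]],"spin":[0.66,0,0,0,0,0,0,0,0,0]}'
python3 -m jog '{"jaw":[80,80,80,80,80,80,80],"slide":[[1,-0.1,0],[1,0,0],[1,0,0],[1,0,0],[0.64,0,0.3],[0,0,0.2],[0,0,0]],"spin":[0,0,0,0,0,0,0]}'
python3 d.py 572.3 45.6 29 90
python3 - <<'E'
from h import *
m=env.camera_model('wrist');im=env.grab_frame('wrist');cv2.imwrite('pics/w5.png',im[:,:,::-1])
T=np.array(m['camera_from_world'])
c=T[:3,:3]@np.array([572.3,45.6,55])+T[:3,3];print(m['cx']+m['fx']*c[0]/-c[2],m['cy']-m['fy']*c[1]/-c[2])
E
```

```text
time_s: 29.1
ee_pos: [577.9, -367.7, 147.7]
ee_rot: [-179.9, -0.1, 95.0]
force: [0.1, -0.0, -0.1]
gripper_width: 80.0
gripper_force: 0.0
time_s: 30.1
ee_pos: [571.0, -90.8, 148.0]
ee_rot: [-179.9, -0.0, 90.0]
force: [0.2, -0.2, -0.2]
gripper_width: 80.4
gripper_force: 0.0
time_s: 30.8
ee_pos: [567.5, 47.0, 132.3]
ee_rot: [-179.8, 0.0, 90.1]
force: [0.2, -0.4, -0.7]
gripper_width: 79.8
gripper_force: 0.0
t 30.8 [567.5  47.  132.3] [-1.7982e+02  4.0000e-02  9.0080e+01] w 79.8 gf 0.0
spin 0.01 slide [-0.05  0.16  3.44]
263.34229838430383 198.19300432181956
```

View pics/w5.png

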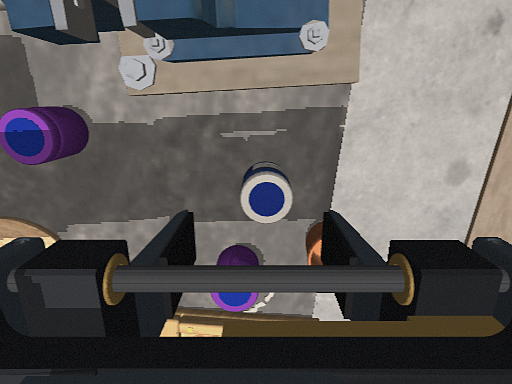

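Blue new's lid is at (267,200), between the fingers. I'll shift about 5 mm and grasp.

```bash
python3 -m jog '{"jaw":[80,80,80,80,80,44,44,44,44,44],"slide":[[-0.05,0.18,1],[0,0,1],[0,0,0.9],[0,0,0.5],[0,0,0.2],[0,0,0],[0,0,0],[0,0,0],[0,0,0],[0,0,0]],"spin":[0,0,0,0,0,0,0,0,0,0]}' 30
python3 -m jog '{"jaw":[44,44,44,44,44,44,44,44,44,44],"slide":[[0,0,-0.4],[0,0,-0.8],[0,0,-0.9],[0,0,-0.9],[0,0,-0.7],[0,0,0],[0,0,0],[0,0,0],[0,0,0],[0,0,0]],"spin":[0,0,0,0,0,-1,-1,-1,-1,-1]}'
python3 -m jog '{"jaw":[44,44,44,44,44,44,44],"slide":[[0,0,0],[0,0,0],[0,0,0],[0,0,0],[0,0,0],[0,0,0],[0,0,0]],"spin":[-1,-1,-1,-1,-1,-0.66,0]}'
python3 d.py 507.9 -169.7 135 175.3
```

```text
time_s: 31.85
ee_pos: [574.6, 45.6, 26.7]
ee_rot: [179.9, -0.0, 90.0]
force: [-0.4, 0.4, 3.5]
gripper_width: 47.1
gripper_force: 30.0
time_s: 32.85
ee_pos: [573.9, 45.7, 137.6]
ee_rot: [180.0, 0.0, 130.4]
force: [-0.6, 0.2, -1.6]
gripper_width: 47.5
gripper_force: 30.0
time_s: 33.55
ee_pos: [574.0, 45.7, 137.5]
ee_rot: [180.0, 0.0, 175.3]
force: [-0.3, -0.5, -0.9]
gripper_width: 47.4
gripper_force: 30.0
t 33.55 [574.   45.7 137.5] [1.7999e+02 3.0000e-02 1.7529e+02] w 47.4 gf 30.0
spin -0.0 slide [ 1.61 -7.34  0.08]
```

```bash
python3 -m jog '{"jaw":[44,44,44,44,44,44,44,44,44,44],"slide":[[0.2,-0.5,0],[0.2,-1,0],[0.2,-1,0],[0.2,-1,0],[0.2,-1,0],[0.2,-1,0],[0.2,-1,0],[0.2,-0.6,0],[0.01,-0.24,0],[0,0,0]],"spin":[0,0,0,0,0,0,0,0,0,0]}'
python3 -m jog '{"jaw":[44,44,44,44],"slide":[[0,0,0.6],[0,0,0.8],[0,0,0.6],[0,0,0]],"spin":[0,0,0,0]}'
python3 d.py 507.9 -169.7 40 175.3
```

```text
time_s: 34.55
ee_pos: [507.4, -170.9, 137.1]
ee_rot: [180.0, 0.0, 175.1]
force: [-0.1, 1.0, -0.8]
gripper_width: 47.3
gripper_force: 30.0
time_s: 34.95
ee_pos: [506.2, -168.3, 74.6]
ee_rot: [179.9, -0.3, 175.3]
force: [-0.5, 0.5, -0.7]
gripper_width: 47.2
gripper_force: 30.0
t 34.95 [ 506.2 -168.3   74.6] [179.89  -0.31 175.34] w 47.2 gf 30.0
spin 0.0 slide [-0.06 -0.04  1.15]
```

```bash
python3 -m jog '{"jaw":[44,44,44,44,44,74,74,74,74,74],"slide":[[-0.04,-0.03,0.4],[0,0,0.4],[0,0,0.25],[0,0,0.12],[0,0,0],[0,0,0],[0,0,0],[0,0,0],[0,0,-0.6],[0,0,-1]],"spin":[0,0,0,0,0,0,0,0,0,0]}'
python3 -m jog '{"jaw":[74,74,74,74,74,74,74,74,74,74],"slide":[[0,0,-1],[0,0,-1],[0,0,-1],[1,0.5,0],[1,0.5,0],[1,0.5,0],[1,0.5,0],[1,0.5,0],[1,0.5,0],[0,0,0]],"spin":[0,0,0,0,0,0,0,0,0,0]}'
python3 - <<'E'
from h import *
im=env.grab_frame('top')[:,:,::-1];cv2.imwrite('pics/t2.png',im);cv2.imwrite('pics/t2c.png',cv2.resize(im[100:260,200:440],(720,480),interpolation=cv2.INTER_CUBIC))
m=env.camera_model('top')
T=np.array(m['camera_from_world'])
for n,p in dict(ro=(500.1,-265.4,78),go=(492.3,-361.1,72),rn=(583.8,-272.3,78),gn=(576,-367.9,72),bn=(507.9,-169.7,67)).items():
    c=T[:3,:3]@np.array(p)+T[:3,3];print(n,np.round([(m['cx']+m['fx']*c[0]/-c[2]-200)*3+1,(m['cy']-m['fy']*c[1]/-c[2]-100)*3+1]))
E
```

```text
time_s: 35.95
ee_pos: [507.6, -170.4, 88.9]
ee_rot: [179.9, -0.2, 175.3]
force: [0.2, -0.7, 0.5]
gripper_width: 73.7
gripper_force: 0.0
time_s: 36.95
ee_pos: [333.1, -64.9, 179.7]
ee_rot: [180.0, -0.1, 175.4]
force: [0.8, -0.3, -0.3]
gripper_width: 73.9
gripper_force: 0.0
ro [512. 232.]
go [627. 242.]
rn [516. 134.]
gn [628. 144.]
bn [394. 227.]
```

View pics/t2c.png

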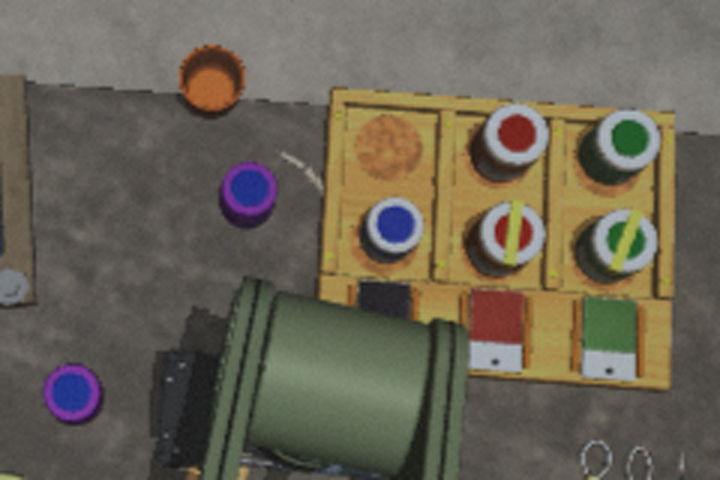

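All five lids sit within about 5 px (4 mm) of their targets: red (516,135) and (513,234), green (629,139) and (627,241), blue (395,227). The gripper is clear of everything, so I'm handing the job in.

```bash
python3 -c "
from workcell import env
print(env.job_done())"
```

```text
the job is handed in; nothing more can be done
None
```

I handed the job in at about 37 s (limit 102 s) with all five jars released on their seats: in the last top view each was upright and within about 4 mm of its seat centre, and I saw no contact with the former. The hand-in gave no verdict.

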